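# Close the battery-pack nest with its retaining bar

### The job

Take the retaining bar up and off the two hooks of its stand and lay it across the loaded pack nest, bridging the row of blue packs: it must lie flat and fully down in the notches of both supports, the right way up and with its ends overhanging about equally (either end may be on either side). Lower it into place, do not drop it, then let go, without disturbing the loose pack between nest and stand, the brush or the screwdriver.

Things in the scene. Friction and masses are not known exactly. Their poses are not given: they have to be found in the camera images.
- retaining_bar: Retaining bar, red-brown, 200 long (y) x 24 wide (x) x 16 mm high, 0.15 to 0.31 kg, with a black grip block and two steel bails on top. Origin: centre of its underside; z up. Same end for end. It starts hanging level on the stand by both bails, its y along the stand's y, origin 148 mm above the bench.
- bar_grip (a point): Point in the bar's black grip block, 34 mm above the bar's underside. The block is 64 long (bar y) x 24 wide (bar x), 16 to 48 mm above the underside, at mid-length; grip it across x from above, between the hook arms.
- bar_bail (a point): Centre of the opening of one bail, 66 mm from mid-bar (bar +y), 36 mm above the underside; the other is at -66. Each bail is an upright loop of 6 mm rod in the bar's y-z plane; opening 24 mm wide (y), 40 mm high (16 to 56 mm above the underside); loop top at 62 mm.
- hook_stand: Grey fixed stand; place and yaw vary. Origin: on the bench below mid-hooks; z up. Two level 8 mm rod arms at y = +-66 mm, axis 200 mm up, run from posts (x = 105 mm, 204 mm high) towards -x, the robot's side, and turn up at x = -18. The bails hang at x = 0 to 15 mm. Crossbar between posts 120 mm up; foot plate x = 60 to 130, y = +-100 mm, 12 mm high.
- hook_tip (a point): Top of the upturned tip of one hook (y = +66 mm), at x = -26 mm of the stand, 218 mm above the bench; the other is at y = -66 mm. To free the bar raise it 14 to 32 mm (23 is the middle), then draw it along the stand's -x until both bails are past the tips.
- pack_nest: Pack nest, fixed; place and yaw vary. Base plate 100 (x) x 220 (y) x 10 mm, six blue packs on edge in a row along y (64 mm wide in x, y = -61 to 61 mm, tops 56 mm up) and a steel support at each end, y = +-80 mm. Origin: centre of its underside on the bench; z up. With the bar home, the bar's origin lies 60 mm above this origin, its y along this y (either way round).
- nest_seat (a point): Middle of the flat seat on one support (y = +80 mm; the other at -80), 60 mm above the bench. Supports are 64 mm wide in x, 20 mm thick in y. Two yellow cheeks on each (18 to 30 mm either side in x, 14 mm high) leave a 36 mm notch for the 24 mm bar.
- pack_a: Loose blue battery pack, 64 x 48 x 19.5 mm, lying flat between stand and nest. Origin: centre of underside. Leave alone.
- brush: Brush lying on the bench near the robot. Leave alone.
- screwdriver: Screwdriver lying on the bench near the robot. Leave alone.
There are look-alikes about, which are no part of the job. What is shaped like the pack_nest but red is not meant.

How it is judged:
By the outcome, as a careful person would: the job done as asked, in the order asked, and still so for the second after the job is handed in, with the robot touching nothing.
It also fails if it takes over 45 s, if anything falls off the work surface, if the arm or the gripper's body presses on something with over 40 N, if the wrist force passes 120 N, or if a joint passes its speed limit or range.

### The arm

A 6-joint arm with a two-finger parallel gripper is mounted at the origin on the work surface. World frame = base frame: x ahead of the robot, y to its left, z up, the work surface at z = 0. Lengths are in m, angles in rad, forces in N, time in s.
With the tool pointing down it reaches from about 0.375 to 0.9 m from the base axis. Payload 3.1 kg.
Tool frame: the origin (TCP) lies midway between the tips of the shut fingers; the grasp point (between the pads) lies 19 mm behind it; z points along the fingers, y is the line along which they close (so a half turn about z gives the same grasp; the last joint's range is limited). The gripper opens to 87 mm and grips with 3 to 60 N. Pads are 19 mm wide; open, the fingers measure 117 mm over their backs; the gripper's body (75 mm by 190 mm) begins 51 mm behind the grasp point.
Start: joints at [1.147, 0.527, 1.433, -0, 1.181, -0.178], TCP at [0.151, 0.606, 0.223] pointing down, gripper open.
Joint ranges: [-3.08, 3.08], [-0.75, 2.2], [0.22, 2.44], [-1.43, 4.57], [0, 2.65], [-2.85, 2.85]. Speed limits (rad/s): [2.79, 2.79, 3.14, 3.14, 3.14, 3.14].

### API

Orientations are given as a unit quaternion [x, y, z, w].
In Python, from rig import robot gives the robot as it stands.
- The arm moves only by the shell command python3 -m jog 'ROWS' [FORCE]. ROWS is a JSON object of lists of equal length, an entry for each row: "dp": the shift along the tool's x, y, z in mm, a list of three; "delta_rot": the turn, a rotation vector about the tool's x, y, z in rad, a list of three; "gripper": the opening, from -1 (shut) to 1 (fully open). A call has 1 to 12 rows; each row is the pose to reach, as a shift and turn from the pose commanded when the call began, along the tool's axes at that moment; what a row does not reach only later rows make up. A row lasts 1/10 s, in which the tool goes at most 50 mm and 8.59 degrees, less where a joint would pass 70% of its speed; a pose out of reach is approached as far as the arm can. A call with a gripper value outside its range is refused whole. The fingers move at their own pace and stop on an object; FORCE is the grip in N (left out, the last holds). Time passes only in rows, so rows that repeat a pose let the fingers close. It gives the time, the measured TCP pose, the force, the opening and the grip force at its end, in the units of the state.
- robot.get_obs(): the state, without advancing time (a new reading comes with each control period).
- robot.camera(name): name is "scene" or "top" or "wrist"; returns the picture (480x640x3 uint8, red, green, blue); there is no depth.
- robot.camera_model(name): a dict with "fx", "fy", "cx", "cy" (pixels), "xyz" and "orientation" of the camera in the world; the wrist camera has in their place "T_tool_cam" (4x4, takes a point from camera to tool coordinates, whose origin is the TCP and whose axes are the flange's). Camera axes: x right, y down, z forward; pixel columns grow to the right and rows downward; lengths in m; the calibration is good to about 2 mm. The wrist camera is an equidistant fisheye: a pixel r from the principal point sees the ray r / f radians off the axis. A picture is of the moment at which its call begins: read the wrist's pose just before it. camera_model takes no time and is no camera call.
- robot.hand_in(): hands the job in; it is judged then, once.
Trained networks look in the newest picture that a camera, given by its name, has taken for a name from the list of things; names that differ only in an ending like _2 or _b are one class to them, and where a whole thing is asked for, a point or a joint stands for the part that bears it (a point fixed in the world has none). Each returns a list of dicts, best first, with "score" (0 to 1); they miss things now and then, are a little off and sometimes report something else, mostly with a low value. They report only what shows in the picture. A call takes as long as a camera call. They do not tell look-alikes from the thing itself.
- robot.search_frame(name, camera): "rect" ([left, top, right, bottom] in pixels, round what is visible of it).
The state is a dict: "time": time; "q": joint angles; "joint_velocities": joint speeds; "joint_torque": joint torques, N m; "position": TCP position; "tool_rot": TCP orientation; "ft_force": force on the tool from outside, world axes, zero at the start; "moment": the same for the moment, N m; "grip_width": finger opening in m; "grip_force": force on a finger pad.
Only numpy, scipy, OpenCV 4.12 (cv2) and the standard library are available. Lean on these libraries where they do the work, as an engineer would, in place of code of your own. Each camera call takes 0.05 s, during which the arm holds its last target. There are 200 camera calls.

## Working session

There is one attempt and no reset: what is moved stays moved. The work goes in short steps, Python scripts to look and compute and a shell command to move; the robot and the scene stay as the last step left them, time stands still between calls to the robot, and variables do not carry over. Pictures are saved under pics/ and viewed, at most 10 in all, crops included, and the job is handed in when it is done.

```bash
mkdir -p pics; ls; python3 - <<'E'
from rig import robot
import cv2
o=robot.get_obs();print(o['time'],o['position'],o['tool_rot'],o['grip_width'])
for c in ['scene','top']:
    im=robot.camera(c);cv2.imwrite(f'pics/{c}0.png',im[:,:,::-1])
    print(c,robot.camera_model(c))
    for n in ['retaining_bar','bar_grip','bar_bail','hook_stand','hook_tip','pack_nest','nest_seat','pack_a']:
        print(n,[(round(d['score'],2),[round(v) for v in d['rect']]) for d in robot.search_frame(n,c)])
print(robot.camera_model('wrist'))
E
```

```text
pics
0.0 [0.15115574 0.60569847 0.22156513] [ 1.22113089e-01  9.92515605e-01 -1.03047323e-03 -3.24112872e-04] 0.08703806948761617
scene {'fx': 576.1132272684821, 'fy': 576.1132272684821, 'cx': 320.1284768470655, 'cy': 242.0759281969454, 'xyz': array([1.33662377, 0.70313404, 0.91703043]), 'orientation': array([ 0.36987123,  0.7990967 , -0.43115801, -0.19683114])}
retaining_bar [(0.55, [362, 281, 440, 353])]
bar_grip [(0.69, [360, 283, 439, 354])]
bar_bail [(0.83, [360, 283, 438, 355])]
hook_stand [(0.9, [318, 276, 441, 434]), (0.32, [359, 286, 441, 355])]
hook_tip [(0.57, [320, 278, 438, 435]), (0.31, [283, 228, 327, 265])]
pack_nest [(0.84, [215, 242, 304, 300]), (0.55, [229, 182, 304, 219]), (0.35, [290, 234, 323, 264]), (0.31, [321, 276, 439, 436])]
nest_seat [(0.68, [232, 180, 306, 218]), (0.65, [212, 242, 304, 299])]
pack_a [(0.6, [264, 325, 298, 347])]
top {'fx': 466.06151823443804, 'fy': 466.06151823443804, 'cx': 318.7162866201513, 'cy': 245.98255472384028, 'xyz': array([ 0.37351622, -0.06400644,  1.35898345]), 'orientation': array([ 0.70900115, -0.70409884,  0.02492812, -0.030
[... 153 characters left out ...]
[163, 162, 256, 220])]
hook_tip [(0.7, [168, 154, 252, 218])]
pack_nest [(0.67, [333, 210, 418, 260]), (0.64, [422, 298, 501, 365])]
nest_seat [(0.83, [422, 296, 505, 364]), (0.72, [336, 207, 415, 261])]
pack_a [(0.82, [290, 175, 317, 198])]
{'fx': 371.64829954431775, 'fy': 371.64829954431775, 'cx': 321.4773721895485, 'cy': 240.0139437811218, 'T_tool_cam': array([[-3.31563418e-04, -9.66173271e-01, -2.57893582e-01,
         6.88632844e-02],
       [ 9.99999872e-01, -2.21572093e-04, -4.55561324e-04,
        -8.53236410e-04],
       [ 3.83009154e-04, -2.57893700e-01,  9.66173221e-01,
        -1.63174036e-01],
       [ 0.00000000e+00,  0.00000000e+00,  0.00000000e+00,
         1.00000000e+00]])}
```

```bash
python3 - <<'E'
import cv2
a=cv2.imread('pics/top0.png')[140:380,140:520];cv2.imwrite('pics/top0c.png',cv2.resize(a,None,fx=2.1,fy=2.1,interpolation=2))
a=cv2.imread('pics/scene0.png')[165:445,190:470];cv2.imwrite('pics/scene0c.png',cv2.resize(a,None,fx=2.1,fy=2.1,interpolation=2))
E
```

```text
(no output)
```

View pics/top0c.png

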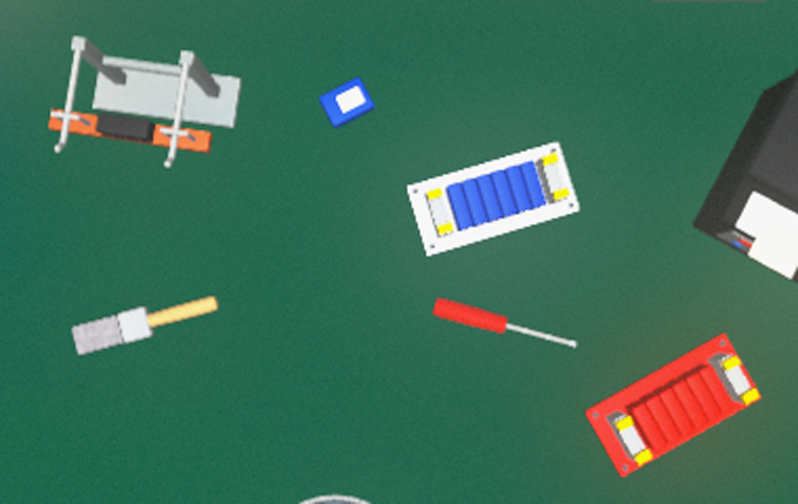

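View pics/scene0c.png

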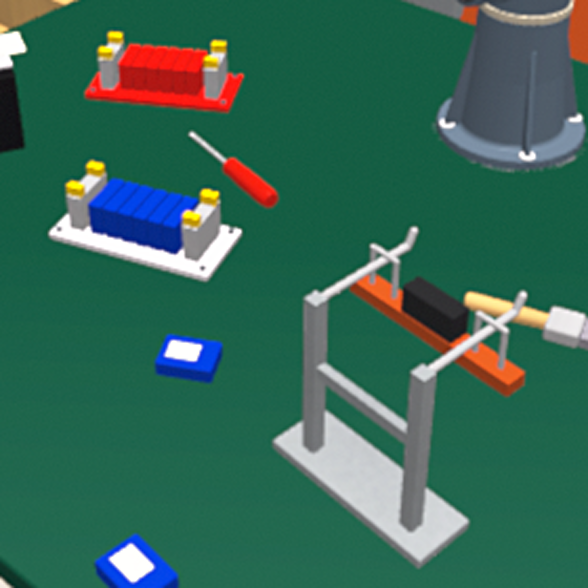

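```bash
cat > h.py <<'E'
import numpy as np,cv2
from scipy.spatial.transform import Rotation as R
def ray(cm,uv):
    d=np.array([(uv[0]-cm['cx'])/cm['fx'],(uv[1]-cm['cy'])/cm['fy'],1.])
    d=R.from_quat(cm['orientation']).apply(d);return np.array(cm['xyz']),d/np.linalg.norm(d)
def wray(cm,uv,pos,q):
    p=np.array([uv[0]-cm['cx'],uv[1]-cm['cy']]);r=np.hypot(*p);t=r/cm['fx']
    d=np.array([*(p/max(r,1e-9)*np.sin(t)),np.cos(t)]);T=cm['T_tool_cam'];Q=R.from_quat(q)
    return Q.apply(T[:3,3])+pos,Q.apply(T[:3,:3]@d)
def wproj(cm,P,pos,q):
    T=cm['T_tool_cam'];c=T[:3,:3].T@(R.from_quat(q).inv().apply(np.array(P)-pos)-T[:3,3])
    r=np.hypot(c[0],c[1]);t=np.arctan2(r,c[2]);return np.array([cm['cx'],cm['cy']])+cm['fx']*t*c[:2]/r
def plane(rv,z): o,d=rv;return o+d*(z-o[2])/d[2]
def tri(rays):
    A=sum(np.eye(3)-np.outer(d,d) for o,d in rays);b=sum((np.eye(3)-np.outer(d,d))@o for o,d in rays)
    p=np.linalg.solve(A,b);return p,max(np.linalg.norm((np.eye(3)-np.outer(d,d))@(p-o)) for o,d in rays)
def blobs(im,mask,box,mn):
    m=np.zeros(mask.shape,np.uint8);l,t,r,b=box;m[t:b,l:r]=mask[t:b,l:r]
    n,lab,st,c=cv2.connectedComponentsWithStats(m);return [(c[i].round(1),st[i][4]) for i in range(1,n) if st[i][4]>=mn]
def masks(bgr):
    h,s,v=cv2.split(cv2.cvtColor(bgr,cv2.COLOR_BGR2HSV).astype(int))
    return dict(yel=((abs(h-28)<6)&(s>150)&(v>110)).astype(np.uint8),org=(((h<15)|(h>174))&(s>120)&(v>70)).astype(np.uint8),blk=(v<60).astype(np.uint8))
E
python3 - <<'E'
from h import *
from rig import robot
for c,nb,bb in [('top',(325,200,425,268),(160,185,248,225)),('scene',(208,236,310,302),(355,280,442,356))]:
    im=cv2.imread(f'pics/{c}0.png');m=masks(im);cm=robot.camera_model(c)
    print(c)
    for uv,a in blobs(im,m['yel'],nb,4): print('yel',uv,a,plane(ray(cm,uv),.073).round(4))
    for uv,a in blobs(im,m['blk'],bb,20): print('blk',uv,a,plane(ray(cm,uv),.194).round(4))
    o=np.zeros_like(m['org']);l,t,r,b=bb;o[t:b,l:r]=m['org'][t:b,l:r]
    pts=cv2.findNonZero(o);rc=cv2.minAreaRect(pts);print(rc)
    bx=cv2.boxPoints(rc);print('corners',bx.round(1).tolist(),[plane(ray(cm,u),.164).round(3).tolist() for u in bx])
E
```

```text
top
yel [401.3 215.4] 23 [ 0.5616 -0.282   0.073 ]
yel [346.3 231.8] 22 [ 0.5148 -0.1294  0.073 ]
yel [406.5 231.9] 24 [ 0.5156 -0.2961  0.073 ]
yel [351.4 248.3] 21 [ 0.469  -0.1436  0.073 ]
blk [211.  202.8] 21 [0.5731 0.2192 0.194 ]
((201.47515869140625, 201.66847229003906), (77.48899841308594, 10.006427764892578), 8.392925262451172)
corners [[162.39999389648438, 201.0], [163.89999389648438, 191.10000610351562], [240.5, 202.39999389648438], [239.10000610351562, 212.3000030517578]] [[0.582, 0.353, 0.164], [0.608, 0.35, 0.164], [0.58, 0.15, 0.164], [0.554, 0.153, 0.164]]
scene
yel [235.  244.3] 50 [ 0.519  -0.2953  0.073 ]
yel [225.2 254. ] 46 [ 0.5661 -0.2811  0.073 ]
yel [289. 258.] 53 [ 0.4731 -0.1427  0.073 ]
yel [280.9 268.6] 38 [ 0.5197 -0.1267  0.073 ]
blk [396.7 311.8] 562 [0.5954 0.2604 0.194 ]
((398.423095703125, 323.1153259277344), (93.46698760986328, 14.699555397033691), 33.6900634765625)
corners [[355.5, 303.29998779296875], [363.6000061035156, 291.1000061035156], [441.3999938964844, 342.8999938964844], [433.20001220703125, 355.20001220703125]] [[0.597, 0.163, 0.164], [0.554, 0.151, 0.164], [0.585, 0.356, 0.164], [0.623, 0.362, 0.164]]
```

```bash
cat >> h.py <<'E'
def delta(o,pos,yawdeg):
    """dp in mm and rotvec in tool axes to reach pos, tool down, tool y at yawdeg"""
    a=np.radians(yawdeg);y=np.array([np.cos(a),np.sin(a),0]);z=np.array([0,0,-1.]);T=R.from_matrix(np.c_[np.cross(y,z),y,z])
    Q=R.from_quat(o['tool_rot']);return (Q.inv().apply(np.array(pos)-o['position'])*1e3).round(1),(Q.inv()*T).as_rotvec().round(4)
E
python3 - <<'E'
from h import *
from rig import robot
print(delta(robot.get_obs(),[.581,.2515,.30],-8))
c={k:robot.camera_model(k) for k in('top','scene')}
for a,b in [((401.3,215.4),(225.2,254)),((346.3,231.8),(280.9,268.6)),((406.5,231.9),(235,244.3)),((351.4,248.3),(289,258))]:
    p,e=tri([ray(c['top'],a),ray(c['scene'],b)]);print(p.round(4),round(e,4))
E
```

```text
(array([-502.8, -240.2,  -77.4]), array([ 0.    , -0.    ,  1.4656]))
[ 0.5628 -0.2834  0.07  ] 0.0012
[ 0.5156 -0.13    0.0691] 0.0006
[ 0.5164 -0.2971  0.0708] 0.0008
[ 0.4698 -0.1445  0.0704] 0.001
```

```bash
python3 -m jog '{"dp":[[-503,-240,-77],[-503,-240,-77],[-503,-240,-77],[-503,-240,-77],[-503,-240,-77],[-503,-240,-77],[-503,-240,-77],[-503,-240,-77],[-503,-240,-77],[-503,-240,-77],[-503,-240,-77],[-503,-240,-77]],"delta_rot":[[0,0,1.466],[0,0,1.466],[0,0,1.466],[0,0,1.466],[0,0,1.466],[0,0,1.466],[0,0,1.466],[0,0,1.466],[0,0,1.466],[0,0,1.466],[0,0,1.466],[0,0,1.466]],"gripper":[1,1,1,1,1,1,1,1,1,1,1,1]}'
python3 -m jog '{"dp":[[0,0,0],[0,0,0]],"delta_rot":[[0,0,0],[0,0,0]],"gripper":[1,1]}'
python3 - <<'E'
from h import *
from rig import robot
o=robot.get_obs();print(o['time'],o['position'],o['tool_rot'],delta(o,[.581,.2515,.30],-8))
im=robot.camera('wrist');cv2.imwrite('pics/w1.png',im[:,:,::-1])
for n in ['bar_grip','bar_bail','hook_tip']:
    print(n,[(round(d['score'],2),[round(v) for v in d['rect']]) for d in robot.search_frame(n,'wrist')])
E
```

```text
time: 2.1
position: [0.586, 0.2477, 0.3003]
tool_rot: [0.756, 0.654, 0.001, 0.002]
ft_force: [-0.7, -1.1, 0.7]
grip_width: 0.0867
grip_force: 0.0
time: 2.3
position: [0.5801, 0.2521, 0.299]
tool_rot: [0.755, 0.656, -0.001, -0.001]
ft_force: [-0.9, 0.6, -0.5]
grip_width: 0.087
grip_force: 0.0
2.3 [0.58006088 0.25210633 0.29904247] [ 7.54783378e-01  6.55973239e-01 -6.65446710e-04 -8.48120038e-04] (array([-0.5,  1. , -1. ]), array([-0.0022, -0.0001, -0.0002]))
bar_grip [(0.84, [307, 106, 344, 345])]
bar_bail [(0.69, [309, 110, 344, 346])]
hook_tip [(0.69, [257, 118, 459, 291])]
```

View pics/w1.png

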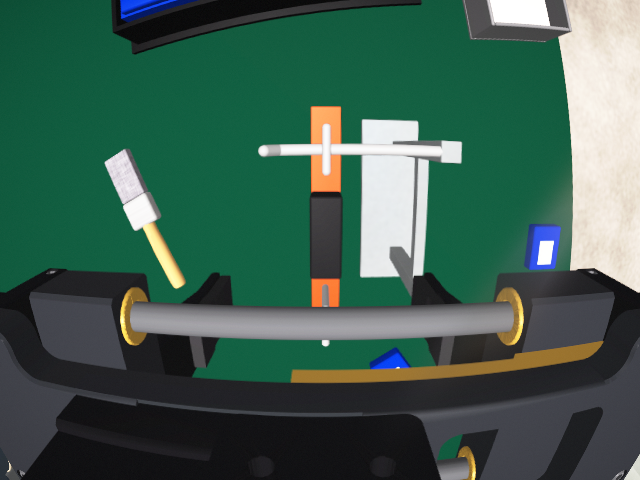

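```bash
python3 - <<'E'
from h import *
from rig import robot
o=robot.get_obs();p,q=o['position'],o['tool_rot'];cm=robot.camera_model('wrist')
im=cv2.imread('pics/w1.png');m=masks(im)
def edges(mask,row,l,r):
    x=np.flatnonzero(mask[row,l:r])+l;return x.min()-.5,x.max()+.5
W=lambda u,v,z:plane(wray(cm,(u,v),p,q),z)
b=(cv2.cvtColor(im,cv2.COLOR_BGR2GRAY)<70).astype(np.uint8)
for row in (200,235,270):
    e=edges(b,row,300,350);A,B=[W(u,row,.196) for u in e];print('blk',row,e,((A+B)/2).round(4),np.linalg.norm(A-B).round(4))
for row in (112,125,180,186):
    e=edges(m['org'],row,300,350);A,B=[W(u,row,.164) for u in e];print('org',row,e,((A+B)/2).round(4),np.linalg.norm(A-B).round(4))
col=np.flatnonzero(b[150:300,316:336].mean(1)>.5)+150;print(col.min(),col.max(),[W(326,v,.196).round(4) for v in(col.min()-.5,col.max()+.5)])
oc=np.flatnonzero(m['org'][80:300,315]);print('end',oc.min()+80,W(318,oc.min()+79.5,.164).round(4))
# height check with scene picture block blob centre
for z in(.18,.19,.196,.2):print(z,W(326,235,z).round(4))
top=robot.camera_model('top')
# height of far bar end from top cam end midpoint
P=W(326,oc.min()+79.5,.164);print('tri end',tri([wray(cm,(326,oc.min()+79.5),p,q),ray(top,(163.2,196.05))]))
print('tri block',tri([wray(cm,(326,235),p,q),ray(robot.camera_model('scene'),(397,308))]))
E
```

```text
blk 200 (np.float64(308.5), np.float64(342.5)) [0.5877 0.2802 0.196 ] 0.0247
blk 235 (np.float64(308.5), np.float64(342.5)) [0.5842 0.2543 0.196 ] 0.0252
blk 270 (np.float64(308.5), np.float64(348.5)) [0.5827 0.2267 0.196 ] 0.0305
org 112 (np.float64(310.5), np.float64(340.5)) [0.5971 0.3458 0.164 ] 0.0237
org 125 (np.float64(310.5), np.float64(340.5)) [0.5956 0.3354 0.164 ] 0.0238
org 180 (np.float64(310.5), np.float64(340.5)) [0.5896 0.2915 0.164 ] 0.0241
org 186 (np.float64(310.5), np.float64(340.5)) [0.5889 0.2866 0.164 ] 0.0242
192 277 [array([0.5889, 0.2863, 0.196 ]), array([0.58 , 0.221, 0.196])]
end 106 [0.5919 0.3518 0.164 ]
0.18 [0.5842 0.2502 0.18  ]
0.19 [0.5844 0.2527 0.19  ]
0.196 [0.5845 0.2542 0.196 ]
0.2 [0.5846 0.2552 0.2   ]
tri end (array([0.59710339, 0.3520352 , 0.1601921 ]), np.float64(0.0013746019741451233))
tri block (array([0.58440246, 0.25359784, 0.19286088]), np.float64(0.00015525084715638658))
```

```bash
python3 - <<'E'
from h import *
from rig import robot
print(delta(robot.get_obs(),[.5845,.2537,.163],-7.9))
E
```

```text
(array([  1.3,   4.7, 136.5]), array([-0.0009,  0.0001,  0.0002]))
```

```bash
python3 -m jog '{"dp":[[1,4.7,40],[1,4.7,80],[1,4.7,110],[1,4.7,130],[1,4.7,136.5],[1,4.7,136.5],[1,4.7,136.5],[1,4.7,136.5],[1,4.7,136.5],[1,4.7,136.5],[1,4.7,136.5],[1,4.7,136.5]],"delta_rot":[[0,0,0],[0,0,0],[0,0,0],[0,0,0],[0,0,0],[0,0,0],[0,0,0],[0,0,0],[0,0,0],[0,0,0],[0,0,0],[0,0,0]],"gripper":[1,1,1,1,1,1,-1,-1,-1,-1,-1,-1]}' 45
python3 -m jog '{"dp":[[0,0,0],[0,0,0],[0,0,0]],"delta_rot":[[0,0,0],[0,0,0],[0,0,0]],"gripper":[-1,-1,-1]}'
```

```text
time: 3.7
position: [0.5861, 0.2519, 0.1632]
tool_rot: [0.755, 0.656, 0.0, 0.0]
ft_force: [-0.3, -0.9, -1.1]
grip_width: 0.0473
grip_force: 0.0
time: 4.0
position: [0.5858, 0.2519, 0.1629]
tool_rot: [0.755, 0.656, -0.0, -0.0]
ft_force: [0.9, -0.6, 1.0]
grip_width: 0.024
grip_force: 44.1
```

```bash
python3 -m jog '{"dp":[[0,0,-6],[0,0,-12],[0,0,-18],[0,0,-23],[0,0,-23],[0,0,-23]],"delta_rot":[[0,0,0],[0,0,0],[0,0,0],[0,0,0],[0,0,0],[0,0,0]],"gripper":[-1,-1,-1,-1,-1,-1]}'
python3 - <<'E'
from rig import robot
import cv2
a=robot.camera('scene')[:,:,::-1][200:440,290:470];cv2.imwrite('pics/s2.png',cv2.resize(a,None,fx=2.5,fy=2.5,interpolation=2))
print(robot.get_obs()['ft_force'],robot.get_obs()['position'])
E
```

```text
time: 4.6
position: [0.5861, 0.2519, 0.1863]
tool_rot: [0.755, 0.656, 0.0, 0.0]
ft_force: [-0.8, 0.0, -2.3]
grip_width: 0.0238
grip_force: 44.1
[-0.31077129 -0.35853006 -1.60721708] [0.58589854 0.25190713 0.18602624]
```

View pics/s2.png

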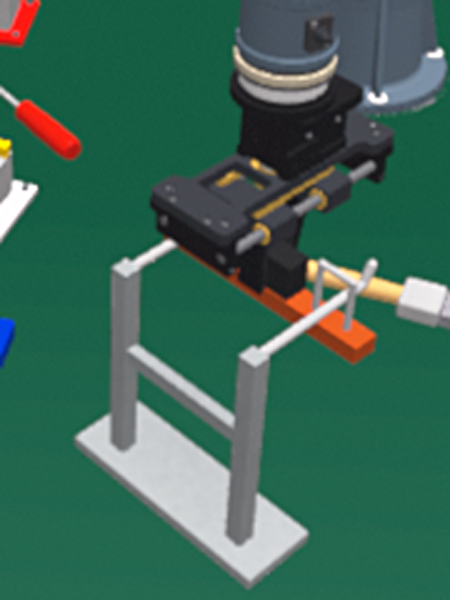

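The bar is up with the arm passing mid-bail (right bail about 338,290 in the crop). Drawing it back along the stand's -x.

```bash
python3 -m jog '{"dp":[[0,-10,-23],[0,-22,-23],[0,-36,-23],[0,-52,-23],[0,-70,-23],[0,-90,-23],[0,-110,-23],[0,-120,-23],[0,-120,-23]],"delta_rot":[[0,0,0],[0,0,0],[0,0,0],[0,0,0],[0,0,0],[0,0,0],[0,0,0],[0,0,0],[0,0,0]],"gripper":[-1,-1,-1,-1,-1,-1,-1,-1,-1]}'
```

```text
time: 5.55
position: [0.4658, 0.2688, 0.2089]
tool_rot: [0.754, 0.656, -0.001, -0.0]
ft_force: [0.8, -0.0, -1.8]
grip_width: 0.0236
grip_force: 44.9
```

I mis-stated the rows: dp is relative to this call's start, so it rose another 23 mm while over the arms. I'll check how the bar sits in the grip now.

```bash
python3 - <<'E'
from rig import robot
from h import *
import cv2
a=robot.camera('scene')[:,:,::-1];cv2.imwrite('pics/s3f.png',a);a=a[170:440,290:490];a=cv2.resize(a,None,fx=2.2,fy=2.2,interpolation=2)
w=robot.camera('wrist')[:,:,::-1];cv2.imwrite('pics/w3f.png',w);w=w[60:360,200:460];w=cv2.resize(w,(int(260*594/300),594),interpolation=2)[:,60:410]
a=a[:594];c=np.zeros((594,a.shape[1]+w.shape[1],3),np.uint8);c[:,:a.shape[1]]=a;c[:,a.shape[1]:]=w
c=c[:, :800];cv2.imwrite('pics/c3.png',c);print(c.shape)
cv2.imwrite('pics/t3f.png',robot.camera('top')[:,:,::-1])
o=robot.get_obs();print(o['position'],o['tool_rot'],o['ft_force'],o['moment'],o['time'])
E
```

```text
(594, 790, 3)
[0.46860946 0.26881845 0.20932154] [7.54869418e-01 6.55874332e-01 8.70231230e-04 5.13833383e-04] [-0.20062301  0.08394564 -1.22648568] [-0.09726864  0.00639864  0.02171737] 5.7
```

View pics/c3.png

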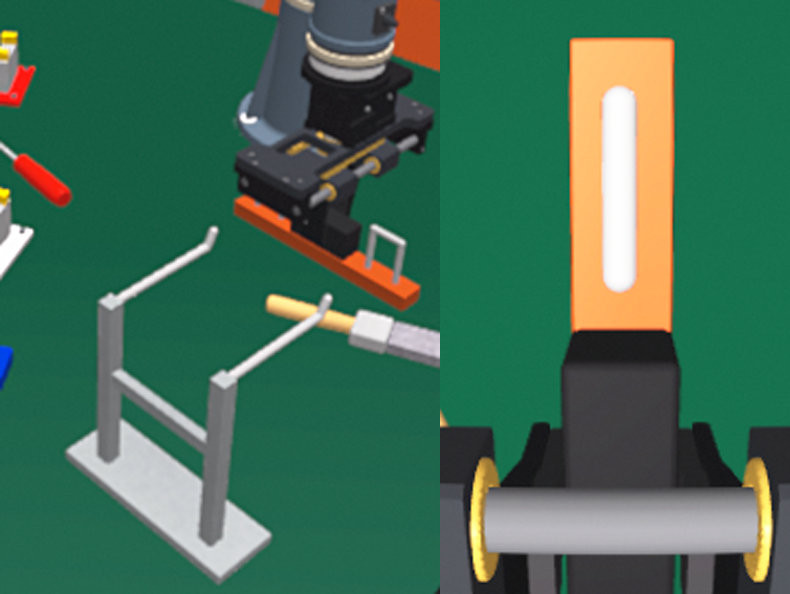

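```bash
cat > fit.py <<'E'
from h import *
from scipy.optimize import least_squares
def fit(cm,obj,pix):
    """bar pose in tool frame: nominal bar z=-tool z, bar y=tool x, bar x=tool y; params offset mm, rotvec (bar axes)"""
    B=np.array([[0,1,0],[1,0,0],[0,0,-1.]]);I=[0,0,0,1];z=np.zeros(3)
    def res(s):
        P=s[:3]/1e3+(B@(R.from_rotvec(s[3:]).apply(np.array(obj)/1e3)).T).T
        return np.r_[np.concatenate([wproj(cm,p,z,I)-u for p,u in zip(P,pix)]),s[3]*30,s[4]*30,s[5]*5]
    r=least_squares(res,[0,0,15,0,0,0],x_scale=[1,1,1,.01,.01,.01]);return r.x.round(4),np.abs(r.fun).max().round(2)
E
python3 - <<'E'
from fit import *
from rig import robot
cm=robot.camera_model('wrist')
px=[(570,38),(674,38),(570,332),(672,332),(562,365),(679,365)]
px=[(200+(x-380)/1.977,60+y/1.98) for x,y in px]
obj=[(-12,100,16),(12,100,16),(-12,32,16),(12,32,16),(-12,32,48),(12,32,48)]
print(fit(cm,obj,px))
from h import tri
# near end of bar in scene: top outer corners triangulation of block vs wrist
E
```

```text
(array([-1.67170e+00,  1.46750e+00,  2.11743e+01, -1.21000e-02,
       -4.30000e-03, -3.10000e-03]), np.float64(1.78))
```

```bash
python3 - <<'E'
from fit import *
from rig import robot
c=robot.camera_model('scene');o=robot.get_obs();Q=R.from_quat(o['tool_rot']);B=np.array([[0,1,0],[1,0,0],[0,0,-1.]])
def pr(P):
    x=R.from_quat(c['orientation']).inv().apply(P-c['xyz']);return (x[:2]/x[2]*c['fx']+[c['cx'],c['cy']]).round(1)
for z in (15,21,27):
    print(z,[pr(o['position']+Q.apply(np.array([-1,1,z])/1e3+B@np.array(b)/1e3)) for b in [(12,100,0),(12,100,16),(-12,100,16),(12,-100,16),(12,-100,0)]])
im=cv2.imread('pics/s3f.png');m=masks(im)['org'];m[:, :380]=0;m[:250]=0;m[330:]=0;m[:,490:]=0
n,l,s,_=cv2.connectedComponentsWithStats(m);k=1+np.argmax(s[1:,4]);pts=np.argwhere(l==k);print(s[k])
print('low',pts[pts[:,0]==pts[:,0].max()].tolist(),'right',pts[pts[:,1]==pts[:,1].max()].tolist(),'left',pts[pts[:,1]==pts[:,1].min()].tolist())
g=cv2.imread('pics/s3f.png')[245:320,385:490];w=cv2.imread('pics/w3f.png')[70:270,270:370]
cv2.imwrite('pics/c4.png',np.hstack([cv2.resize(g,(420,300),interpolation=2),cv2.resize(w,(150*2,600),interpolation=2)[:300]]) if 0 else np.hstack([cv2.resize(g,(490,350),interpolation=2),cv2.resize(w[110:180],(300,350),interpolation=2)]))
E
```

```text
15 [array([471. , 308.6]), array([472.1, 302.2]), array([479.6, 296.9]), array([394.6, 257.7]), array([394.1, 263.8])]
21 [array([470.5, 311. ]), array([471.7, 304.6]), array([479.1, 299.4]), array([394.4, 260. ]), array([393.9, 266.1])]
27 [array([470.1, 313.4]), array([471.3, 307. ]), array([478.7, 301.8]), array([394.3, 262.3]), array([393.8, 268.4])]
[397 258  84  53 942]
low [[310, 471], [310, 472], [310, 473]] right [[300, 480], [301, 480], [302, 480], [303, 480]] left [[260, 397], [261, 397], [262, 397], [263, 397], [264, 397], [265, 397], [266, 397], [267, 397]]
```

View pics/c4.png

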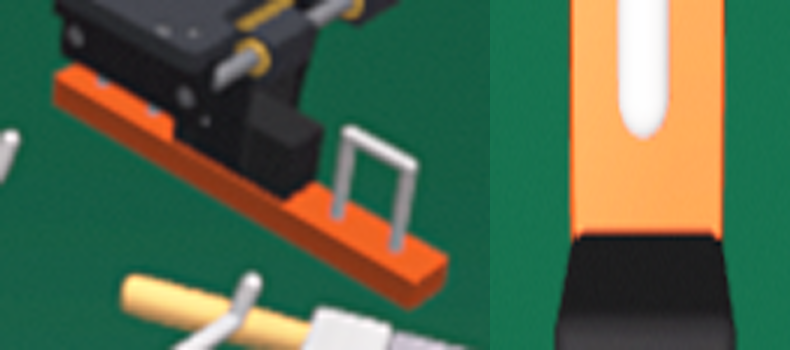

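The bar is free, level, and has slid about 6 mm down in the pads (underside 21 mm beyond the TCP instead of 15). It's still held well, so I'll carry it to above the nest.

```bash
python3 - <<'E'
from h import *
from rig import robot
print(delta(robot.get_obs(),[.5162,-.2138,.22],17))
E
```

```text
(array([-471.2,  114.5,  -10.8]), array([ 2.000e-03, -2.000e-04, -4.368e-01]))
```

```bash
python3 -m jog '{"dp":[[-12,3,-11],[-40,10,-11],[-80,20,-11],[-124,30,-11],[-168,41,-11],[-212,52,-11],[-256,62,-11],[-300,73,-11],[-344,84,-11],[-388,95,-11],[-425,104,-11],[-450,110,-11]],"delta_rot":[[0,0,0],[0,0,-0.03],[0,0,-0.07],[0,0,-0.11],[0,0,-0.15],[0,0,-0.19],[0,0,-0.23],[0,0,-0.27],[0,0,-0.31],[0,0,-0.35],[0,0,-0.39],[0,0,-0.42]],"gripper":[-1,-1,-1,-1,-1,-1,-1,-1,-1,-1,-1,-1]}'
python3 - <<'E'
from h import *
from rig import robot
print(delta(robot.get_obs(),[.5162,-.2138,.22],17))
E
```

```text
time: 6.9
position: [0.5139, -0.1972, 0.221]
tool_rot: [0.602, 0.798, -0.0, 0.002]
ft_force: [-0.0, 0.6, -1.9]
grip_width: 0.0237
grip_force: 44.9
(array([-16.6,  -2.3,   1.1]), array([ 0.0012,  0.003 , -0.0184]))
```

```bash
python3 -m jog '{"dp":[[-10,0,10],[-19,0,35],[-19,0,60],[-19,0,75],[-19,0,80],[-19,0,80],[-19,0,80]],"delta_rot":[[0,0,-0.018],[0,0,-0.018],[0,0,-0.018],[0,0,-0.018],[0,0,-0.018],[0,0,-0.018],[0,0,-0.018]],"gripper":[-1,-1,-1,-1,-1,-1,-1]}'
python3 - <<'E'
from h import *
from rig import robot
o=robot.get_obs();print(o['position'],o['time'],delta(o,[.5162,-.2138,.14],17))
w=robot.camera('wrist')[:,:,::-1];cv2.imwrite('pics/w5f.png',w)
cv2.imwrite('pics/w5.png',cv2.resize(w[60:360,190:450],None,fx=2,fy=2,interpolation=2))
s=robot.camera('scene')[:,:,::-1];cv2.imwrite('pics/s5f.png',s)
E
```

```text
time: 7.6
position: [0.5193, -0.2115, 0.1411]
tool_rot: [0.594, 0.804, -0.0, 0.001]
ft_force: [0.1, 1.1, -1.9]
grip_width: 0.0239
grip_force: 44.9
[ 0.51932387 -0.21146589  0.1410975 ] 7.6 (array([-1.3, -3.7,  1.1]), array([0.0013, 0.0018, 0.001 ]))
```

View pics/w5.png

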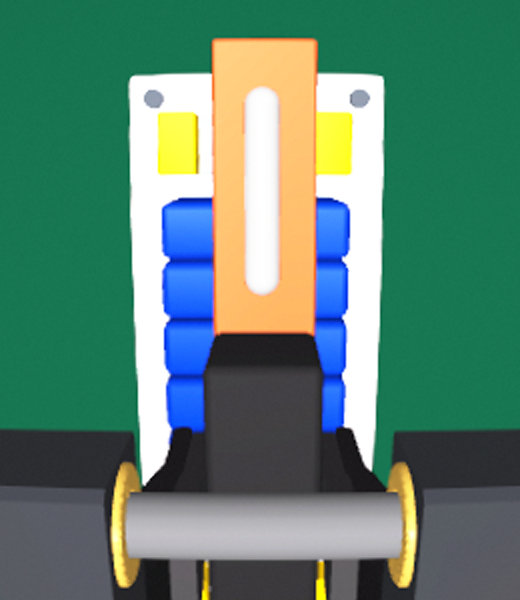

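```bash
python3 - <<'E'
from fit import *
from rig import robot
o=robot.get_obs();p,q=o['position'],o['tool_rot'];cm=robot.camera_model('wrist')
im=cv2.imread('pics/w5f.png');m=masks(im)['yel']
n,l,s,c=cv2.connectedComponentsWithStats(m)
Q=R.from_quat(q)
T=lambda u,v,z:(Q.inv().apply(plane(wray(cm,(u,v),p,q),z)-p)*1e3).round(1)
for i in range(1,n):
    if s[i][4]>20: L,t,w,h,a=s[i];print(s[i],'TL',T(L-.5,t-.5,.074),'BR',T(L+w-.5,t+h-.5,.074))
# nest prediction from fixed cameras in tool frame
for y in(80,-80):
    a=np.radians(17);P=np.array([.5162,-.2138,.074])+np.array([-np.sin(a),np.cos(a),0])*y/1e3;print('nest',y,(Q.inv().apply(P-p)*1e3).round(1),wproj(cm,P,p,q).round(1))
px=[(212,39),(317,39),(212,332),(315,332),(206,366),(321,366)]
px=[(190+x/2,60+y/2) for x,y in px]
print(fit(cm,[(-12,100,16),(12,100,16),(-12,32,16),(12,32,16),(-12,32,48),(12,32,48)],px))
# scene triangulation of block/bar end: check bar end top row
print('bar end mid in tool at z=TCP-5',T(322,60+19.5,p[2]-.005), T(322,60+166,p[2]-.005))
E
```

```text
[269 116  20  31 597] TL [ 86.4 -31.8  67.1] BR [ 66.8 -19.5  67.1]
[348 116  18  31 546] TL [86.  16.6 67.1] BR [66.9 27.9 67.2]
[247 299   5  16  39] TL [-34.2 -50.7  67.3] BR [-46.5 -48.1  67.3]
[392 298   5  12  35] TL [-33.5  48.6  67.4] BR [-42.8  52.8  67.5]
[290 341   5  29  89] TL [-66.9 -22.1  67.4] BR [-92.4 -19.4  67.4]
[348 341   6  29 132] TL [-66.9  19.2  67.4] BR [-92.5  24.5  67.5]
nest 80 [78.5 -3.8 67.1] [314.  127.3]
nest -80 [-81.5  -4.   67.4] [315.  357.6]
(array([-1.78090e+00,  7.84200e-01,  2.40935e+01, -1.50000e-03,
       -1.10000e-03, -3.10000e-03]), np.float64(2.05))
bar end mid in tool at z=TCP-5 [97.8  1.   4.8] [30.6  1.   4.9]
```

Bar axis is about 3.5 mm off the notch centre in tool y and 1 mm in x. Correct this, then lower most of the way.

```bash
python3 -m jog '{"dp":[[-1,-3.5,0],[-1,-3.5,10],[-1,-3.5,22],[-1,-3.5,32],[-1,-3.5,38],[-1,-3.5,40],[-1,-3.5,40]],"delta_rot":[[0,0,0],[0,0,0],[0,0,0],[0,0,0],[0,0,0],[0,0,0],[0,0,0]],"gripper":[-1,-1,-1,-1,-1,-1,-1]}'
python3 - <<'E'
from fit import *
from rig import robot
o=robot.get_obs();p,q=o['position'],o['tool_rot'];cm=robot.camera_model('wrist');print(p,o['ft_force'])
w=robot.camera('wrist')[:,:,::-1].copy();s=robot.camera('scene')[:,:,::-1].copy();cv2.imwrite('pics/s6f.png',s)
a=cv2.resize(w[80:380,210:440],(460,600),interpolation=2);b=cv2.resize(s[215:310,205:320],(340,281),interpolation=2)
c=np.zeros((600,800,3),np.uint8);c[:,:460]=a;c[:281,460:]=b;cv2.imwrite('pics/c6.png',c)
E
```

```text
time: 8.4
position: [0.5154, -0.2123, 0.0994]
tool_rot: [0.594, 0.804, -0.0, -0.001]
ft_force: [0.3, -0.7, -1.9]
grip_width: 0.0235
grip_force: 44.9
[ 0.51538479 -0.21232905  0.09938843] [ 0.26149335 -0.72239623 -1.87979831]
```

View pics/c6.png

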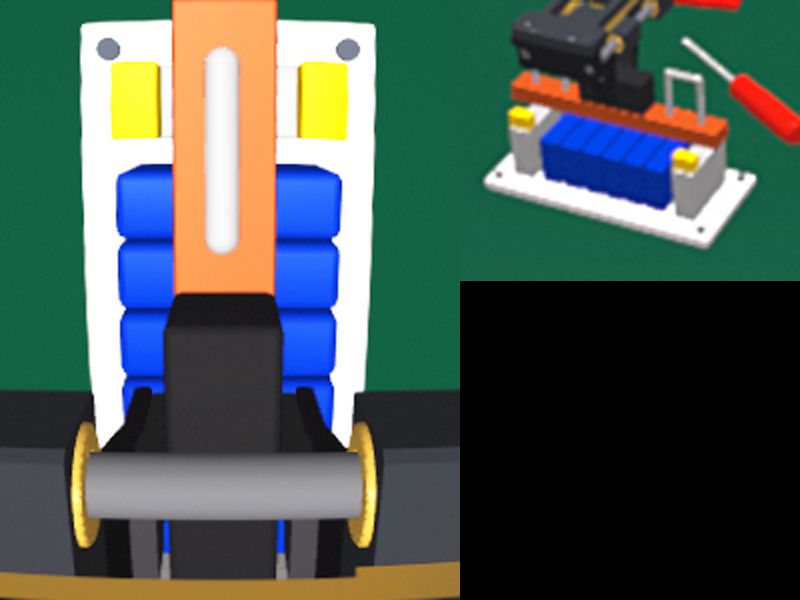

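Bar lies inside the notch within about 1 mm (bar centre column 225, cheeks 229). Lowering slowly.

```bash
python3 -m jog '{"dp":[[0,0.5,3],[0,0.5,6],[0,0.5,9],[0,0.5,11],[0,0.5,12],[0,0.5,13],[0,0.5,14],[0,0.5,15],[0,0.5,15]],"delta_rot":[[0,0,0],[0,0,0],[0,0,0],[0,0,0],[0,0,0],[0,0,0],[0,0,0],[0,0,0],[0,0,0]],"gripper":[-1,-1,-1,-1,-1,-1,-1,-1,-1]}'
python3 -m jog '{"dp":[[0,0,0.5],[0,0,1],[0,0,1]],"delta_rot":[[0,0,0],[0,0,0],[0,0,0]],"gripper":[-1,-1,-1]}'
```

```text
time: 9.4
position: [0.5161, -0.2124, 0.085]
tool_rot: [0.594, 0.804, -0.0, 0.0]
ft_force: [-0.7, 0.3, -1.6]
grip_width: 0.0237
grip_force: 44.9
time: 9.7
position: [0.5161, -0.2123, 0.0847]
tool_rot: [0.594, 0.804, -0.0, 0.0]
ft_force: [-1.0, 0.5, 4.1]
grip_width: 0.0236
grip_force: 44.8
```

```bash
python3 -m jog '{"dp":[[0,0,0.5],[0,0,1],[0,0,1]],"delta_rot":[[0,0,0],[0,0,0],[0,0,0]],"gripper":[-1,-1,-1]}'; python3 - <<'E'
from rig import robot
import cv2
o=robot.get_obs();print(o['moment'],o['ft_force'])
s=robot.camera('scene')[:,:,::-1];cv2.imwrite('pics/s7.png',cv2.resize(s[200:310,200:330],None,fx=5,fy=5,interpolation=2))
E
```

```text
time: 10.0
position: [0.5161, -0.2123, 0.0846]
tool_rot: [0.594, 0.804, -0.0, 0.0]
ft_force: [-3.3, 2.5, 11.7]
grip_width: 0.0236
grip_force: 44.8
[ 0.10057446  0.56759147 -0.03578678] [-3.27796799  2.53070678 11.65974683]
```

View pics/s7.png

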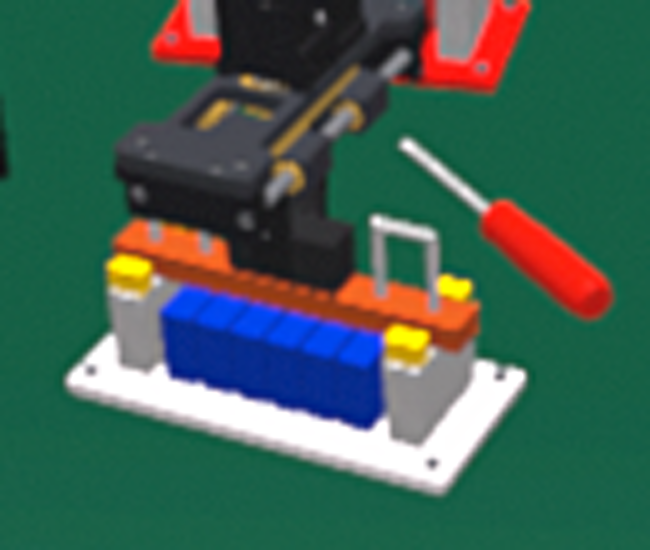

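The bar sits between all four cheeks and takes force. I'll ease the grip so any remaining fraction of a millimetre settles gently, then open and retreat straight up.

```bash
python3 -m jog '{"dp":[[0,0,0],[0,0,0],[0,0,0],[0,0,0]],"delta_rot":[[0,0,0],[0,0,0],[0,0,0],[0,0,0]],"gripper":[-1,-1,-1,-1]}' 4
python3 -m jog '{"dp":[[0,0,-1],[0,0,-1],[0,0,-1],[0,0,-1],[0,0,-1],[0,0,-1],[0,0,-1],[0,0,-1]],"delta_rot":[[0,0,0],[0,0,0],[0,0,0],[0,0,0],[0,0,0],[0,0,0],[0,0,0],[0,0,0]],"gripper":[0.2,0.4,0.8,0.8,0.8,0.8,0.8,0.8]}'
python3 -m jog '{"dp":[[0,0,-15],[0,0,-40],[0,0,-80],[0,0,-120],[0,0,-160],[0,0,-200],[0,0,-200]],"delta_rot":[[0,0,0],[0,0,0],[0,0,0],[0,0,0],[0,0,0],[0,0,0],[0,0,0]],"gripper":[0.8,0.8,0.8,0.8,0.8,0.8,0.8]}'
python3 - <<'E'
from h import *
from rig import robot
s=robot.camera('scene')[:,:,::-1];w=robot.camera('wrist')[:,:,::-1];cv2.imwrite('pics/s8f.png',s)
c=np.zeros((500,800,3),np.uint8);c[:400,:400]=cv2.resize(s[225:305,210:310][:, :],(400,320),interpolation=2)[:400] if 0 else cv2.resize(s[215:315,210:310],(400,400),interpolation=2)
c[:500,400:]=cv2.resize(w[90:340,225:425],(400,500),interpolation=2);cv2.imwrite('pics/c8.png',c);print(robot.get_obs()['ft_force'])
E
```

```text
time: 10.45
position: [0.5164, -0.2125, 0.084]
tool_rot: [0.594, 0.804, 0.0, 0.001]
ft_force: [-0.7, 0.6, 5.6]
grip_width: 0.024
grip_force: 4.0
time: 11.25
position: [0.516, -0.2124, 0.084]
tool_rot: [0.594, 0.804, -0.0, -0.0]
ft_force: [-0.6, -0.4, 0.3]
grip_width: 0.076
grip_force: 0.0
time: 11.95
position: [0.5192, -0.2143, 0.2904]
tool_rot: [0.594, 0.804, 0.0, 0.007]
ft_force: [0.1, -0.7, 0.2]
grip_width: 0.0784
grip_force: 0.0
[ 0.22079492 -0.60162713 -0.20239298]
```

View pics/c8.png

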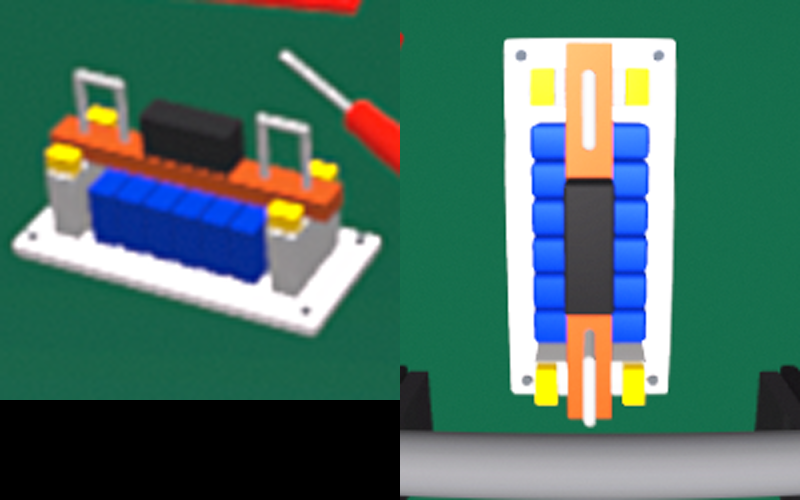

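```bash
python3 - <<'E'
from h import *
from rig import robot
o=robot.get_obs();p,q=o['position'],o['tool_rot'];cm=robot.camera_model('wrist')
W=lambda u,v,z:plane(wray(cm,(225+(u-400)/2,90+v/2),p,q),z)
e=[W(588.5,43,.076),W(590,418,.076)];print('bar',np.mean(e,0),np.linalg.norm(e[0]-e[1]))
k=[W(590,87,.074),W(590,384,.074)];print('seats',np.mean(k,0),np.linalg.norm(k[0]-k[1]));print((np.mean(e,0)-np.mean(k,0)).round(4))
E
```

```text
bar [ 0.51508499 -0.21160746  0.076     ] 0.1977839395696729
seats [ 0.51585397 -0.21283212  0.074     ] 0.1564809342129574
[-0.0008  0.0012  0.002 ]
```

Length offset is about 1.5 mm and the bar is flat and centred in the notches, so I'm handing in.

```bash
python3 -c "
from rig import robot
print(robot.hand_in())"
```

```text
the job is handed in; nothing more can be done
None
```

I handed the job in at about 12 s with the bar off its hooks and lying flat in both notches of the blue nest, ends within about 1.5 mm of equal, gripper clear; one slip on the way was a move that over-raised the bar while it was still on the hooks, so it slid a few mm in the grip, and I did not measure the force of that contact or re-check the loose pack and brush at the end.

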